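# Stack the parts cases in the carrier and bar them in

## Task

Stack the three parts cases squarely on the black mat of the carrier with the green brackets: blue at the bottom, yellow on it, red on top, set straight above one another and lengthwise between the brackets, never tipping a case so far that its parts spill. Then lift the orange bar out of the dark rack and lay it down in the carrier's two green U brackets, centred and fully seated, so that it locks the stack in. Let go of everything.

Things in the scene. Friction and masses are not known exactly. Their poses are not given: they have to be found in the camera images.
- carrier: Carrier, fixed: plywood base 250 x 110 mm, 10 mm thick; black mat 124 x 64 mm in its middle, top level with the base; a green post with a U bracket at each end, nothing between. Origin: centre of the underside, below the mat's middle; x along its length through both brackets, z up. U slots open upward at x = -105 and +105 mm, 32 mm wide in y, 20 mm long in x, floors 136 mm and wall tips 164 mm above the origin.
- rack: Rack where the bar is parked, fixed: dark wood base 250 x 80 mm, 10 mm thick, with two dark steel U brackets. Origin: centre of the underside; x along its length through both brackets, z up. U slots open upward at x = -105 and +105 mm, 32 mm wide in y, 20 mm long in x, floors 60 mm and wall tips 88 mm above the origin.
- bar: Locking bar, about 220 g: orange, 270 mm long, 18 wide, 20 tall, with a black grip block (60 mm long, 18 wide, 36 tall) on the middle of its top, whose top is 56 mm above the bar's underside. Origin: centre of the underside; x along the bar, y across, z up. Starts in the rack, underside on the slot floors. Both ends alike.
- blue_case: Parts case: closed black plastic box with a flat blue lid; a plain block 120 mm long, 60 mm wide and 44 mm high, about 400 g. Origin at the centre of its underside; x runs along its 120 mm length, y across its 60 mm width, z up. Both ends are alike. It starts flat on the bench.
- yellow_case: Parts case: closed black plastic box with a flat yellow lid; a plain block 120 mm long, 60 mm wide and 38 mm high, about 280 g. Origin at the centre of its underside; x runs along its 120 mm length, y across its 60 mm width, z up. Both ends are alike. It starts flat on the bench.
- red_case: Parts case: closed black plastic box with a flat red lid; a plain block 120 mm long, 60 mm wide and 32 mm high, about 200 g. Origin at the centre of its underside; x runs along its 120 mm length, y across its 60 mm width, z up. Both ends are alike. It starts flat on the bench.
There are look-alikes about, which are no part of the job. What is shaped like the red_case but pink or white is not meant.

How it is judged:
On the way, in this order (a step that is already met when the one before it is completed fails the run):
1. the blue case lies on the carrier's mat (horizontal distance between blue_case and carrier below 0.015 m and z of blue_case in the frame of carrier between 0.006 and 0.014 m and angle between the x axis of blue_case and the x axis of carrier, either way round below 0.15 rad and angle between blue_case's own z axis and vertical below 0.06 rad), for 0.2 s.
2. the yellow case lies on the blue one (all of step 1 and horizontal distance between yellow_case and blue_case below 0.012 m and z of yellow_case in the frame of blue_case between 0.04 and 0.048 m and angle between the x axis of yellow_case and the x axis of carrier, either way round below 0.15 rad and angle between yellow_case's own z axis and vertical below 0.06 rad), for 0.2 s.
3. the red case lies on the yellow one (all of step 2 and horizontal distance between red_case and yellow_case below 0.012 m and z of red_case in the frame of yellow_case between 0.034 and 0.042 m and angle between the x axis of red_case and the x axis of carrier, either way round below 0.15 rad and angle between red_case's own z axis and vertical below 0.06 rad), for 0.2 s.
4. the bar lies in both brackets of the carrier (x of bar in the frame of carrier between -0.015 and 0.015 m and y of bar in the frame of carrier between -0.009 and 0.009 m and z of bar in the frame of carrier between 0.132 and 0.14 m and angle between the x axis of bar and the x axis of carrier, either way round below 0.1 rad and angle between bar's own z axis and vertical below 0.06 rad), for 0.2 s.
At the end, for the whole second after the job is handed in: Blue case flat on the carrier, within 15 mm of the mat's middle; yellow flat on blue, red on yellow, each within 12 mm of the one below; all along the carrier within 0.15 rad; bar down on both green slot floors (4 mm), centred lengthwise within 15 mm; all released and at rest (all of step 3 and all of step 4 and linear speed of each of blue_case, yellow_case, red_case, bar below 0.02 m/s and angular speed of each of blue_case, yellow_case, red_case, bar below 0.15 rad/s); the robot touches nothing.
It fails at once if a parts case is tipped by more than 0.6 rad (angle between any of blue_case, yellow_case, red_case's own z axis and vertical above 0.6 rad).
It also fails if it takes over 128 s, if anything falls off the work surface, if the arm or the gripper's body presses on something with over 40 N, if the wrist force passes 120 N, or if a joint passes its speed limit or range.

## Robot

A 6-joint arm with a two-finger parallel gripper is mounted at the origin on the work surface. World frame = base frame: x ahead of the robot, y to its left, z up, the work surface at z = 0. Lengths are in m, angles in rad, forces in N, time in s.
With the tool pointing down it reaches from about 0.3 to 1 m from the base axis. Payload 5.1 kg.
Tool frame: the origin (TCP) lies midway between the tips of the shut fingers; the grasp point (between the pads) lies 19 mm behind it; z points along the fingers, y is the line along which they close (so a half turn about z gives the same grasp; the last joint's range is limited). The gripper opens to 95 mm and grips with 3 to 60 N. Pads are 20 mm wide; open, the fingers measure 119 mm over their backs; the gripper's body (75 mm by 180 mm) begins 59 mm behind the grasp point.
Start: joints at [-1.355, 0.124, 1.65, -0, 1.367, -0.083], TCP at [0.191, -0.621, 0.215] pointing down, gripper open.
Joint ranges: [-2.61, 2.61], [-1.02, 2.33], [0.03, 2.71], [-1.35, 4.49], [0.32, 2.68], [-2.91, 2.91]. Speed limits (rad/s): [2.57, 2.57, 3.14, 3.14, 3.14, 3.14].

## Interface

Orientations are given as a unit quaternion [w, x, y, z].
In Python, from cell import observe, grab_frame, camera_params, order gives the robot as it stands. The module is installed in compiled form; this text tells all that it offers.
- The arm moves only by the tool move_arm, never from a script. Its argument "targets" is one flat list of numbers, 5 for each row, row after row: the opening, from 0 (shut) to 1 (fully open), then the shift along the tool's x, y, z in m, then the turn about the tool's z in rad. A call has 1 to 8 rows; each row is the pose to reach, as a shift and turn from the pose commanded when the call began, along the tool's axes at that moment; what a row does not reach only later rows make up. A row lasts 1/12 s, in which the tool goes at most 41.7 mm and 7.16 degrees, less where a joint would pass 70% of its speed; a pose out of reach is approached as far as the arm can. A call with a gripper value outside its range is refused whole. The fingers move at their own pace and stop on an object; "squeeze" is the grip in N (left out, the last holds). Time passes only in rows, so rows that repeat a pose let the fingers close. It gives the time, the measured TCP pose, the force, the opening and the grip force at its end, in the units of the state.
- observe(): the state, without advancing time (a new reading comes with each control period).
- grab_frame(name): name is "side" or "top" or "wrist"; returns the picture (420x560x3 uint8, red, green, blue); there is no depth.
- camera_params(name): a dict with "camera_matrix" (3x3 intrinsics, pixels), "pose" (4x4, takes a point from camera to world coordinates). Camera axes: x right, y down, z forward; pixel columns grow to the right and rows downward; lengths in m; the calibration is good to about 2 mm. A picture is of the moment at which its call begins: read the wrist's pose just before it. camera_params takes no time and is no camera call; for the wrist camera it gives the pose at the moment of the call.
- order.sign_off(): hands the job in; it is judged then, once.
The state is a dict: "time": time; "qpos": joint angles; "joint_velocities": joint speeds; "effort": joint torques, N m; "ee_pos": TCP position; "eef_rot": TCP orientation; "ft_force": force on the tool from outside, world axes, zero at the start; "ft_torque": the same for the moment, N m; "grip_width": opening from 0.0 (shut) to 1.0 (fully open); "finger_force": force on a finger pad.
Only numpy, scipy, OpenCV 4.12 (cv2) and the standard library are available. Lean on these libraries where they do the work, as an engineer would, in place of code of your own. Each camera call takes 0.05 s, during which the arm holds its last target. There are 200 camera calls.

## Working session

There is one attempt and no reset: what is moved stays moved. The work goes in short steps, Python scripts to look and compute and a tool call to move; the robot and the scene stay as the last step left them, time stands still between calls to the robot, and variables do not carry over. Pictures are saved under pics/ and viewed, at most 14 in all, crops included, and the job is handed in when it is done.

Besides the shell and the picture viewer there is one more tool, called after "Emit:" in YAML: its name, and indented under it one key for each argument. move_arm: Moves the arm, as the interface text tells. Its arguments: {"type":"object","properties":{"targets":{"type":"array"},"squeeze":{"type":"number"}},"required":["targets"]}

```bash
mkdir -p pics; python3 - <<'E'
from cell import *
import cv2,numpy as np
for n in ("top","side"):
    cv2.imwrite(f"pics/{n}0.png",grab_frame(n)[:,:,::-1])
    p=camera_params(n);print(n,np.round(p["camera_matrix"],1).tolist(),np.round(p["pose"],3).tolist())
o=observe();print(o["time"],o["ee_pos"],o["eef_rot"],o["grip_width"])
E
```

```text
top [[502.8, 0.0, 279.1], [0.0, 502.8, 202.0], [0.0, 0.0, 1.0]] [[0.008, -0.985, 0.174, 0.165], [-1.0, -0.006, 0.009, -0.104], [-0.007, -0.174, -0.985, 1.543], [0.0, 0.0, 0.0, 1.0]]
side [[444.8, 0.0, 278.0], [0.0, 444.8, 210.9], [0.0, 0.0, 1.0]] [[-0.878, -0.251, 0.407, -0.015], [-0.478, 0.417, -0.773, 0.758], [0.025, -0.873, -0.486, 0.602], [0.0, 0.0, 0.0, 1.0]]
0.1 [ 0.19117231 -0.62065002  0.21350893] [-9.24278757e-04  9.88862953e-01  1.48826080e-01 -5.41412330e-05] 0.9977589299075319
```

View pics/top0.png

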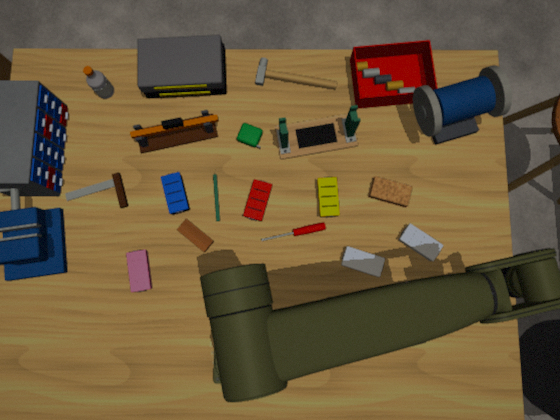

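View pics/side0.png

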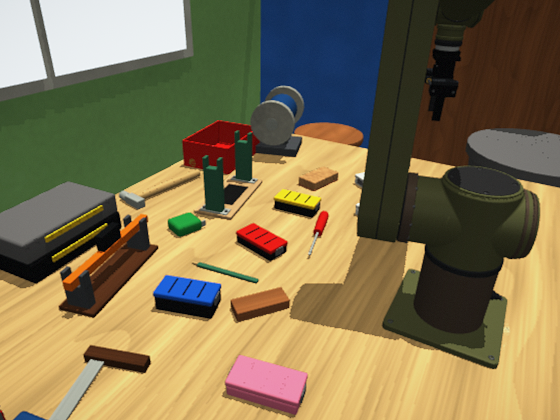

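The top view shows:
- Red: case at (258,200), against pink block (139,270), white blocks (363,261) and (421,242), red screwdriver (308,231), red toolbox (394,73) and brown blocks (195,235) and (391,191).
- Blue: case at (175,193), against the blue bin (35,240) and blue reel (465,105).
- Yellow: case at (328,196), against the yellow stripes on the grey case (180,90).
- Carrier: green posts at (284,135) and (352,122), mat at (317,136). The green block at (250,134) is a decoy.
- Bar: orange, in the rack at (175,125).

I choose the three lidded cases and check them in a crop.

```bash
cat > h.py <<'E'
import cv2,numpy as np
from cell import *
from scipy.spatial.transform import Rotation as R
def cast(P,uv,z):
    K,T=P["camera_matrix"],np.array(P["pose"]);uv=np.atleast_2d(uv).astype(float)
    d=np.c_[uv,np.ones(len(uv))]@np.linalg.inv(K).T@T[:3,:3].T
    return T[:3,3]+d*((z-T[2,3])/d[:,2])[:,None]
HUE=dict(red=((0,6),(172,180)),yellow=((22,35),),blue=((105,125),),orange=((7,18),),green=((60,95),))
def mask(im,c,s=130,v=60):
    h=cv2.cvtColor(im,cv2.COLOR_RGB2HSV)
    m=sum(cv2.inRange(h,(a,s,v),(b,255,255)) for a,b in HUE[c])
    return m
def rect_world(P,m,z,k=5):
    m=cv2.morphologyEx(m,cv2.MORPH_CLOSE,np.ones((k,k)))
    c=max(cv2.findContours(m,0,2)[0],key=cv2.contourArea)
    w=cast(P,c[:,0],z)[:,:2]
    (cx,cy),(a,b),t=cv2.minAreaRect((w*1000).astype(np.float32))
    if a<b:a,b,t=b,a,t+90
    return cx/1e3,cy/1e3,(t+90)%180-90,a,b
def tool(p,yaw=None):  # world point -> shift in tool axes of current TCP; yaw (deg) wanted for closing direction
    o=observe();q=o["eef_rot"];r=R.from_quat([q[1],q[2],q[3],q[0]])
    s=r.inv().apply(np.array(p)-o["ee_pos"])
    t=None
    if yaw is not None:
        y=r.as_matrix()[:,1];cur=np.degrees(np.arctan2(y[1],y[0]))
        d=(yaw-cur+90)%180-90;t=-np.radians(d)
    return np.round(s,4),t
E
python3 - <<'E'
from h import *
im=cv2.imread("pics/top0.png")[:,:,::-1].copy();P=camera_params("top")
for c,z,x0,x1,y0,y1 in (("blue",.044,150,200,165,220),("yellow",.038,310,350,170,222),("red",.032,235,280,175,225),("orange",.08,125,225,105,145)):
    m=np.zeros(im.shape[:2],np.uint8);m[y0:y1,x0:x1]=mask(im,c)[y0:y1,x0:x1]
    print(c,np.round(rect_world(P,m,z,15 if c=="orange" else 5),4))
h=cv2.cvtColor(im,cv2.COLOR_RGB2HSV);m=np.zeros(im.shape[:2],np.uint8);m[115:155,292:342]=(h[115:155,292:342,2]<45)*255
print("mat",np.round(rect_world(P,m,.01,3),4))
cv2.imwrite("pics/crop.png",cv2.resize(im[95:225,120:370,::-1],None,fx=3.2,fy=3.2,interpolation=cv2.INTER_CUBIC))
o=observe();q=o["eef_rot"];r=R.from_quat([q[1],q[2],q[3],q[0]]).as_matrix();print(r.round(3))
W=camera_params("wrist");print(np.round(W["camera_matrix"],1).tolist(),np.round(r.T@(np.array(W["pose"])[:3,3]-o["ee_pos"]),3),np.round(r.T@np.array(W["pose"])[:3,:3],3).tolist())
E
```

```text
blue [  0.458    0.2288  16.0013 119.5139  58.8794]
yellow [  0.4495  -0.231    0.3757 120.7644  81.9112]
red [ 4.39100e-01 -2.34000e-02 -1.54356e+01  1.20572e+02  5.85684e+01]
orange [ 6.617000e-01  2.306000e-01 -8.968840e+01  3.061425e+02  1.239641e+02]
mat [  0.6515  -0.2042 -79.433  119.8845  59.4156]
[[ 0.956  0.294 -0.   ]
 [ 0.294 -0.956  0.002]
 [ 0.    -0.002 -1.   ]]
[[372.4, 0.0, 279.7], [0.0, 372.4, 213.7], [0.0, 0.0, 1.0]] [ 0.073  0.001 -0.17 ] [[-0.0, -0.966, -0.26], [1.0, -0.0, -0.0], [0.0, -0.26, 0.966]]
```

View pics/crop.png

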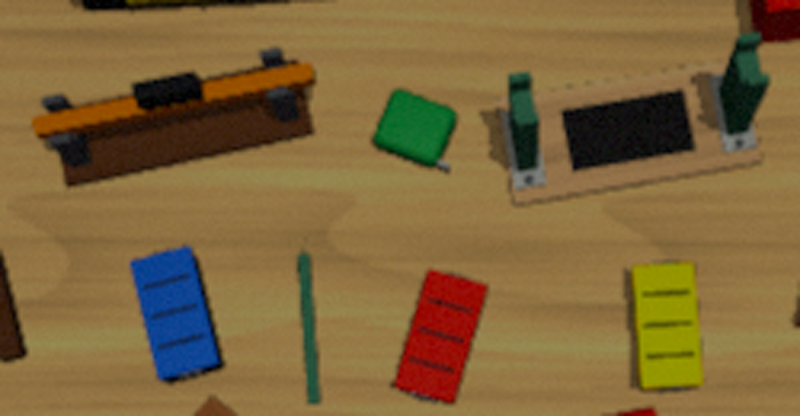

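The crop confirms the three lidded cases: blue (175,313), red (440,335) and yellow (665,325). The green block at (415,127) is a decoy, and the mat is at (628,130) between the posts. I go to a hover over blue first.

Emit:
move_arm:
  targets: [1,0.168,-0.245,0,0,1,0.168,-0.245,0,0,1,0.168,-0.245,0,0,1,0.168,-0.245,0,0,1,0.168,-0.245,0,0,1,0.168,-0.245,0,0,1,0.168,-0.245,0,0,1,0.168,-0.245,0,0]

```text
time: 0.77
ee_pos: [0.2806, -0.3327, 0.2138]
eef_rot: [-0.001, 0.989, 0.151, 0.0]
ft_force: [-0.3, -0.2, -0.1]
grip_width: 0.998
finger_force: 0.0
```

Emit:
move_arm:
  targets: [1,0.168,-0.245,0,0,1,0.168,-0.245,0,0,1,0.168,-0.245,0,0,1,0.168,-0.245,0,0,1,0.168,-0.245,0,0,1,0.168,-0.245,0,0,1,0.168,-0.245,0,0,1,0.168,-0.245,0,0]

```text
time: 1.43
ee_pos: [0.3689, -0.0488, 0.2145]
eef_rot: [-0.001, 0.988, 0.153, 0.001]
ft_force: [-0.6, -0.7, 0.3]
grip_width: 1.0
finger_force: 0.0
```

Emit:
move_arm:
  targets: [1,0.168,-0.244,0,0,1,0.168,-0.244,0,0,1,0.168,-0.244,0,0,1,0.168,-0.244,0,0,1,0.168,-0.244,0,0,1,0.168,-0.244,0,0,1,0.168,-0.244,0,0,1,0.168,-0.244,0,0]

```text
time: 2.1
ee_pos: [0.458, 0.2328, 0.2138]
eef_rot: [-0.001, 0.989, 0.151, -0.0]
ft_force: [-0.9, -0.2, 0.9]
grip_width: 0.995
finger_force: 0.0
```

```bash
cat >> h.py <<'E'
def look(c,z,name,s=150,v=50):
    P=camera_params("wrist");im=grab_frame("wrist");cv2.imwrite(f"pics/{name}.png",im[:,:,::-1])
    x=rect_world(P,mask(im,c,s,v),z);print(c,np.round(x,4));return x,im,P
def goto(x,y,z,yaw):
    s,t=tool((x,y,z),yaw);print("now",observe()["ee_pos"].round(4),"shift",s,"turn",round(float(t),3))
E
python3 - <<'E'
from h import *
x,im,P=look("blue",.044,"w1")
goto(x[0],x[1],.006,x[2]+90)
E
```

```text
blue [  0.4585   0.2333  16.0772 117.6672  57.5569]
now [0.4575 0.231  0.2137] shift [ 0.0019 -0.0019  0.2077] turn 0.022
```

View pics/w1.png

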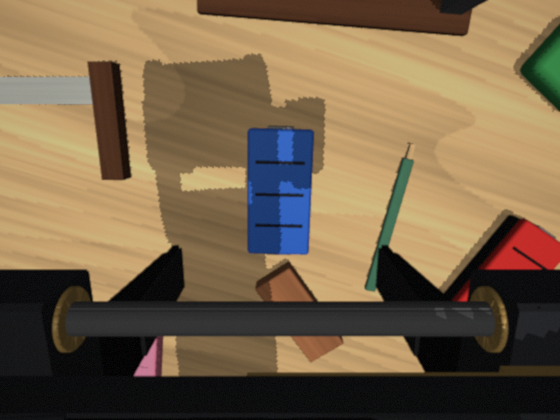

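Blue is centred at (280,190) between the fingers, with nothing in their way. I go down and grip.

Emit:
move_arm:
  targets: [1,0.002,-0.001,0.1,0.02,1,0.002,-0.001,0.1,0.02,1,0.002,-0.001,0.1,0.02,1,0.002,-0.001,0.18,0.02,1,0.002,-0.001,0.18,0.02,1,0.002,-0.001,0.207,0.02,1,0.002,-0.001,0.207,0.02,1,0.002,-0.001,0.207,0.02]
  squeeze: 25

```text
time: 2.82
ee_pos: [0.4579, 0.2285, 0.007]
eef_rot: [0.001, 0.99, 0.138, -0.002]
ft_force: [0.1, 0.3, 0.2]
grip_width: 1.0
finger_force: 0.0
```

Emit:
move_arm:
  targets: [0.4,0,0,0,0,0.4,0,0,0,0,0.4,0,0,0,0,0.4,0,0,0,0,0.4,0,0,0,0,0.4,0,0,0,0,0.4,0,0,0,0,0.4,0,0,0,0]
  squeeze: 25

```text
time: 3.48
ee_pos: [0.459, 0.2311, 0.0086]
eef_rot: [-0.001, 0.99, 0.139, 0.001]
ft_force: [-2.6, 2.8, 5.9]
grip_width: 0.632
finger_force: 25.0
```

Emit:
move_arm:
  targets: [0.4,0,0,-0.02,0,0.4,0,0,-0.05,0,0.4,0,0,-0.09,0,0.4,0,0,-0.13,0,0.4,0,0,-0.17,0,0.4,0,0.01,-0.2,0,0.4,-0.002,0.035,-0.2,0,0.4,-0.002,0.06,-0.2,0]
  squeeze: 30

```text
time: 4.15
ee_pos: [0.4737, 0.1716, 0.2094]
eef_rot: [0.0, 0.99, 0.14, 0.002]
ft_force: [0.4, -0.0, -5.9]
grip_width: 0.63
finger_force: 30.0
```

Emit:
move_arm:
  targets: [0.4,-0.004,0.03,0,-0.1,0.4,-0.008,0.06,0,-0.22,0.4,-0.012,0.1,0,-0.34,0.4,-0.016,0.14,0,-0.46,0.4,-0.02,0.18,0,-0.58,0.4,-0.024,0.22,0,-0.7,0.4,-0.028,0.26,0,-0.82,0.4,-0.032,0.29,0,-0.94]

```text
time: 4.82
ee_pos: [0.5198, -0.1107, 0.2054]
eef_rot: [-0.001, 0.832, 0.555, -0.002]
ft_force: [0.9, 0.5, -5.2]
grip_width: 0.629
finger_force: 30.0
```

```bash
python3 - <<'E'
from h import *
goto(.553,-.223,.21,10.6)
E
```

```text
now [ 0.5198 -0.1107  0.2054] shift [-0.0911  0.0737 -0.0047] turn -0.578
```

Emit:
move_arm:
  targets: [0.4,-0.02,0.02,-0.002,-0.1,0.4,-0.05,0.04,-0.005,-0.22,0.4,-0.08,0.06,-0.005,-0.34,0.4,-0.091,0.074,-0.005,-0.46,0.4,-0.091,0.074,-0.005,-0.578,0.4,-0.091,0.074,-0.005,-0.578,0.4,-0.091,0.074,-0.005,-0.578,0.4,-0.091,0.074,-0.005,-0.578]

```text
time: 5.48
ee_pos: [0.5532, -0.2207, 0.2112]
eef_rot: [-0.001, 0.642, 0.767, -0.0]
ft_force: [0.3, -0.0, -4.6]
grip_width: 0.631
finger_force: 30.0
```

```bash
python3 - <<'E'
from h import *
grab_frame("wrist")
P=camera_params("wrist");im=grab_frame("wrist");cv2.imwrite("pics/w2.png",im[:,:,::-1])
o=observe();print(o["ee_pos"],o["eef_rot"])
K,T=P["camera_matrix"],np.array(P["pose"])
c=K@(T[:3,:3].T@(np.array([.6515,-.2042,.01])-T[:3,3]));print("mat expected px",c[:2]/c[2])
E
```

```text
[ 0.55363077 -0.22067236  0.21209352] [-4.77717971e-04  6.41313852e-01  7.67278476e-01 -2.33816654e-04]
mat expected px [378.26305918 188.69098981]
```

View pics/w2.png

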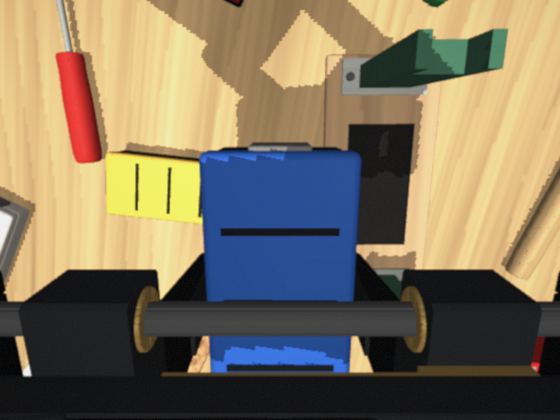

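The mat is visible at corners TL (348,124), TR (413,124) and BR (404,244). The blue case in hand has its front edge at row 152, from u=202 to 360. I compute both.

```bash
python3 - <<'E'
from h import *
P=camera_params("wrist");im=cv2.imread("pics/w2.png")
g=cv2.cvtColor(im,cv2.COLOR_BGR2GRAY)
for v in (140,160,180,200,220,235): print(v,np.where(g[v,362:440]>60)[0][:1]+362,end=' ')
for u in (370,385,400): 
    r=np.where(g[100:270,u]<50)[0]+100;print(u,r.min(),r.max(),end=' ')
p=cast(P,[(348,123.5),(413,123.5),(404,244)],.01);print("\n",p.round(4),"centre",((p[0]+p[2])/2).round(4),"yaw",np.degrees(np.arctan2(*(p[1]-p[2])[1::-1])))
o=observe();q=o["eef_rot"];r=R.from_quat([q[1],q[2],q[3],q[0]])
e=cast(P,[(202,153),(360,153)],o["ee_pos"][2]-.007+.044);print("case edge in tool",r.inv().apply(e-o["ee_pos"]).round(4))
E
```

```text
140 [413] 160 [411] 180 [409] 200 [407] 220 [405] 235 [404] 370 125 269 385 125 242 400 125 242 
 [[ 0.6073 -0.1469  0.01  ]
 [ 0.6694 -0.1358  0.01  ]
 [ 0.6932 -0.2572  0.01  ]] centre [ 0.6503 -0.2021  0.01  ] yaw 101.11403907936939
case edge in tool [[ 0.0587 -0.0274 -0.0369]
 [ 0.0587  0.0284 -0.037 ]]
```

```bash
python3 - <<'E'
from h import *
goto(.651,-.203,.019,10.8)
E
```

```text
now [ 0.5536 -0.2207  0.2121] shift [0.     0.0991 0.193 ] turn -0.01
```

Emit:
move_arm:
  targets: [0.4,0,0.03,0,-0.01,0.4,0,0.065,0,-0.01,0.4,0,0.099,0,-0.01,0.4,0,0.099,0.03,-0.01,0.4,0,0.099,0.07,-0.01,0.4,0,0.099,0.11,-0.01,0.4,0,0.099,0.14,-0.01,0.4,0,0.099,0.16,-0.01]

```text
time: 6.25
ee_pos: [0.6488, -0.2019, 0.0476]
eef_rot: [-0.003, 0.637, 0.771, -0.001]
ft_force: [-1.0, -0.5, -4.7]
grip_width: 0.633
finger_force: 30.0
```

Emit:
move_arm:
  targets: [0.4,0,0,0.012,0,0.4,0,0,0.022,0,0.4,0,0,0.028,0,0.4,0,0,0.033,0,0.4,0,0,0.033,0,0.4,0,0,0.033,0]

```text
time: 6.75
ee_pos: [0.6523, -0.2041, 0.021]
eef_rot: [0.001, 0.637, 0.771, 0.0]
ft_force: [-0.6, -0.2, -5.1]
grip_width: 0.627
finger_force: 30.0
```

```bash
python3 - <<'E'
from h import *
goto(.651,-.203,.019,10.8);print(observe()["ft_force"])
E
```

```text
now [ 0.6523 -0.2041  0.021 ] shift [ 0.0014 -0.0011  0.002 ] turn 0.0
[-0.56155561 -0.20296485 -5.06204631]
```

Emit:
move_arm:
  targets: [0.4,0.001,-0.001,0.002,0,0.4,0.001,-0.001,0.003,0,0.4,0.001,-0.001,0.003,0,0.4,0.001,-0.001,0.003,0]

```text
time: 7.08
ee_pos: [0.6513, -0.2035, 0.0187]
eef_rot: [0.001, 0.637, 0.771, 0.0]
ft_force: [-0.9, -0.5, 4.3]
grip_width: 0.627
finger_force: 30.0
```

Emit:
move_arm:
  targets: [0.8,0,0,0,0,0.9,0,0,0,0,0.98,0,0,0,0,0.98,0,0,-0.005,0,0.98,0,0,-0.03,0,0.98,0,0,-0.07,0,0.98,0,0,-0.11,0,0.98,0,0,-0.15,0]

```text
time: 7.75
ee_pos: [0.6498, -0.2029, 0.168]
eef_rot: [-0.0, 0.637, 0.771, -0.0]
ft_force: [1.2, -0.7, 0.5]
grip_width: 0.98
finger_force: 0.0
```

Emit:
move_arm:
  targets: [0.98,0,0,-0.04,0,0.98,0.005,-0.03,-0.06,-0.12,0.98,0.01,-0.06,-0.06,-0.24,0.98,0.015,-0.09,-0.06,-0.36,0.98,0.015,-0.1,-0.06,-0.48,0.98,0.015,-0.1,-0.06,-0.6,0.98,0.015,-0.1,-0.06,-0.6,0.98,0.015,-0.1,-0.06,-0.6]

```text
time: 8.42
ee_pos: [0.5493, -0.2071, 0.2271]
eef_rot: [0.0, 0.383, 0.924, 0.0]
ft_force: [0.3, -0.4, 0.2]
grip_width: 0.983
finger_force: 0.0
```

```bash
python3 - <<'E'
from h import *
grab_frame("wrist")
x,im,P=look("blue",.054,"w3")
look("yellow",.038,"w3b",200,100)
goto(.44,-.231,.21,90)
o=observe();print(o["grip_width"])
im=grab_frame("top");m=np.zeros(im.shape[:2],np.uint8);m[110:160,290:345]=mask(im,"blue",130,40)[110:160,290:345]
print("top blue",rect_world(camera_params("top"),m,.054))
m*=0;m[170:222,310:350]=mask(im,"yellow",190,60)[170:222,310:350]
print("top yellow",rect_world(camera_params("top"),m,.038))
E
```

```text
blue [  0.6489  -0.204  -79.0317 119.2699  60.8469]Traceback (most recent call last):
  File "<stdin>", line 4, in <module>
  File "h.py", line 30, in look
    x=rect_world(P,mask(im,c,s,v),z);print(c,np.round(x,4));return x,im,P
  File "h.py", line 15, in rect_world
    c=max(cv2.findContours(m,0,2)[0],key=cv2.contourArea)
ValueError: max() iterable argument is empty
```

View pics/w3.png

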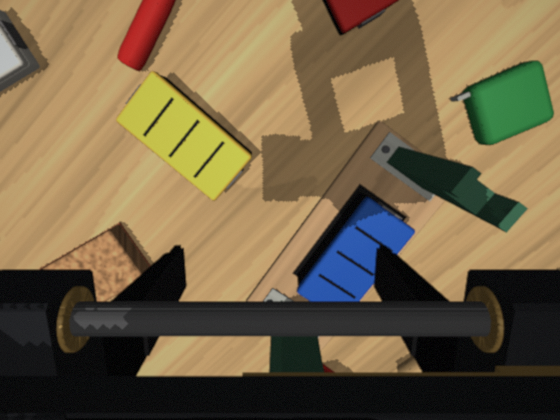

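Blue sits on the mat at (355,250), and yellow is clear at (185,135). I tune the yellow mask on this saved frame.

```bash
python3 - <<'E'
from h import *
im=cv2.imread("pics/w3.png")[:,:,::-1].copy();P=camera_params("wrist")
h=cv2.cvtColor(im,cv2.COLOR_RGB2HSV);print(h[100,150],h[150,200],h[230,200],h[60,250])
HUE["yellow"]=((27,35),)
x=rect_world(P,mask(im,"yellow",130,100),.038);print(np.round(x,4))
goto(x[0],x[1],.2,x[2]+90)
im=grab_frame("top");m=np.zeros(im.shape[:2],np.uint8);m[110:160,290:345]=mask(im,"blue",130,40)[110:160,290:345]
print("top blue",rect_world(camera_params("top"),m,.054))
m*=0;m[170:222,310:350]=mask(im,"yellow",130,60)[170:222,310:350]
print("top yellow",rect_world(camera_params("top"),m,.038))
E
sed -i 's/((22,35),)/((27,35),)/' h.py
```

```text
[ 30 158 195] [ 30 156 199] [ 17 111 193] [ 20 105 192]
[  0.4496  -0.2366   3.6672 115.1887  55.5529]
now [ 0.5496 -0.207   0.2266] shift [ 0.05   -0.0916  0.0266] turn -0.847
top blue (0.6345274047851562, -0.19689027404785156, 43.87300109863281, 19.780197143554688, 4.457744598388672)
top yellow (0.4507376708984375, -0.23886509704589845, 3.959157943725586, 119.63175201416016, 59.247379302978516)
```

Emit:
move_arm:
  targets: [0.98,0.012,-0.023,0,-0.12,0.98,0.025,-0.046,0,-0.24,0.98,0.037,-0.07,0.01,-0.36,0.98,0.049,-0.092,0.02,-0.48,0.98,0.049,-0.092,0.027,-0.6,0.98,0.049,-0.092,0.027,-0.72,0.98,0.049,-0.092,0.027,-0.847,0.98,0.049,-0.092,0.027,-0.847]

```text
time: 9.28
ee_pos: [0.4497, -0.2379, 0.1995]
eef_rot: [-0.0, -0.033, 0.999, 0.0]
ft_force: [0.3, -0.2, 0.3]
grip_width: 0.98
finger_force: 0.0
```

```bash
python3 - <<'E'
from h import *
grab_frame("wrist")
x,_,_=look("yellow",.038,"w4",130,80)
goto(x[0],x[1],.007,x[2]+90)
goto(.450,-.2377,.007,x[2]+90)
E
```

```text
yellow [ 0.4217 -0.2388  3.5457 58.7854 55.4588]
now [ 0.4499 -0.2378  0.1997] shift [0.0282 0.0008 0.1927] turn -0.0
now [ 0.4499 -0.2378  0.1997] shift [-1.000e-04  1.000e-04  1.927e-01] turn -0.0
```

Emit:
move_arm:
  targets: [0.98,0,0,0.04,0,0.98,0,0,0.08,0,0.98,0,0,0.12,0,0.98,0,0,0.15,0,0.98,0,0,0.175,0,0.98,0,0,0.192,0,0.98,0,0,0.192,0,0.98,0,0,0.192,0]

```text
time: 10.05
ee_pos: [0.4493, -0.2374, 0.007]
eef_rot: [-0.001, -0.032, 0.999, 0.001]
ft_force: [-0.1, 0.2, 0.8]
grip_width: 0.981
finger_force: 0.0
```

Emit:
move_arm:
  targets: [0.4,0,0,0,0,0.4,0,0,0,0,0.4,0,0,0,0,0.4,0,0,0,0,0.4,0,0,0,0,0.4,0,0,0,0,0.4,0,0,0,0,0.4,0,0,0,0]
  squeeze: 25

```text
time: 10.72
ee_pos: [0.45, -0.2378, 0.0083]
eef_rot: [0.0, -0.032, 0.999, 0.0]
ft_force: [-1.0, 2.0, 5.6]
grip_width: 0.626
finger_force: 25.0
```

Emit:
move_arm:
  targets: [0.4,0,0,-0.02,0,0.4,0,0,-0.05,0,0.4,0,0,-0.09,0,0.4,0,0,-0.13,0,0.4,0,0,-0.17,0.1,0.4,0,0,-0.2,0.22,0.4,-0.03,0.005,-0.2,0.34,0.4,-0.06,0.01,-0.2,0.46]
  squeeze: 30

```text
time: 11.38
ee_pos: [0.5102, -0.2251, 0.2109]
eef_rot: [0.003, 0.2, 0.98, -0.001]
ft_force: [-0.2, -1.2, -2.3]
grip_width: 0.631
finger_force: 30.0
```

Emit:
move_arm:
  targets: [0.4,-0.03,0.03,0,0.12,0.4,-0.03,0.03,0,0.24,0.4,-0.03,0.03,0,0.36,0.4,-0.03,0.03,0,0.48,0.4,-0.03,0.03,0,0.6,0.4,-0.03,0.03,0,0.72,0.4,-0.03,0.03,0,0.84,0.4,-0.03,0.03,0,0.96]

```text
time: 12.05
ee_pos: [0.5474, -0.2077, 0.2061]
eef_rot: [-0.001, 0.629, 0.777, -0.001]
ft_force: [-0.2, -0.3, -2.4]
grip_width: 0.631
finger_force: 30.0
```

```bash
python3 - <<'E'
from h import *
grab_frame("wrist")
look("blue",.054,"w5",150,40)
goto(.6505,-.2035,.064,11)
E
```

```text
blue [  0.6488  -0.2038 -79.2389 119.4513  59.7785]
now [ 0.5475 -0.2077  0.2063] shift [-0.0181  0.1017  0.1421] turn 0.024
```

View pics/w5.png

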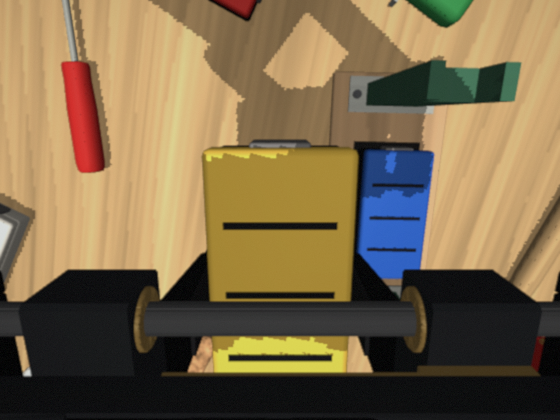

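Blue is fully visible at (397,213), square on the mat. Yellow is centred in the grip, so I place it.

Emit:
move_arm:
  targets: [0.4,-0.008,0.03,0,0.024,0.4,-0.018,0.065,0,0.024,0.4,-0.018,0.101,0,0.024,0.4,-0.018,0.101,0.03,0.024,0.4,-0.018,0.101,0.07,0.024,0.4,-0.018,0.101,0.1,0.024,0.4,-0.018,0.101,0.115,0.024,0.4,-0.018,0.101,0.125,0.024]

```text
time: 12.82
ee_pos: [0.6485, -0.203, 0.0785]
eef_rot: [-0.003, 0.635, 0.772, -0.001]
ft_force: [-0.3, 0.1, -2.5]
grip_width: 0.628
finger_force: 30.0
```

Emit:
move_arm:
  targets: [0.4,0,0,0.008,0,0.4,0,0,0.014,0,0.4,0,0,0.016,0,0.4,0,0,0.016,0,0.4,0,0,0.016,0]

```text
time: 13.23
ee_pos: [0.6516, -0.2042, 0.0684]
eef_rot: [0.001, 0.636, 0.772, 0.0]
ft_force: [-0.2, -1.2, -3.0]
grip_width: 0.629
finger_force: 30.0
```

```bash
python3 - <<'E'
from h import *
goto(.650,-.2037,.0617,10.8);print(observe()["ft_force"])
E
```

```text
now [ 0.6516 -0.2042  0.0684] shift [ 0.0008 -0.0015  0.0067] turn 0.004
[-0.2104286  -1.19020678 -2.95487603]
```

Emit:
move_arm:
  targets: [0.4,0,-0.001,0.002,0,0.4,0,-0.001,0.004,0,0.4,0,-0.001,0.006,0,0.4,0,-0.001,0.007,0,0.4,0,-0.001,0.007,0]

```text
time: 13.65
ee_pos: [0.6502, -0.2042, 0.0623]
eef_rot: [0.001, 0.636, 0.772, 0.0]
ft_force: [-3.7, 1.0, 7.5]
grip_width: 0.628
finger_force: 30.0
```

Emit:
move_arm:
  targets: [0.8,0,0,0,0,0.9,0,0,0,0,0.98,0,0,0,0,0.98,0,0,-0.005,0,0.98,0,0,-0.03,0,0.98,0,0,-0.07,0,0.98,0,0,-0.11,0,0.98,0,0,-0.14,0]

```text
time: 14.32
ee_pos: [0.6504, -0.2042, 0.2035]
eef_rot: [0.002, 0.636, 0.772, 0.001]
ft_force: [1.0, -1.1, 0.4]
grip_width: 0.978
finger_force: 0.0
```

Emit:
move_arm:
  targets: [0.98,0.01,-0.03,0,-0.1,0.98,0.03,-0.06,0,-0.22,0.98,0.06,-0.09,0,-0.34,0.98,0.09,-0.11,0,-0.46,0.98,0.12,-0.13,0,-0.58,0.98,0.15,-0.15,0,-0.7,0.98,0.18,-0.17,0,-0.82,0.98,0.2,-0.17,0,-0.94]

```text
time: 14.98
ee_pos: [0.4416, -0.0386, 0.1994]
eef_rot: [-0.0, 0.215, 0.977, 0.0]
ft_force: [1.7, -0.1, -0.4]
grip_width: 0.979
finger_force: 0.0
```

```bash
python3 - <<'E'
from h import *
grab_frame("wrist")
x,_,_=look("red",.032,"w6",130,60)
goto(x[0],x[1],.2,x[2]+90)
goto(.4391,-.0234,.2,-15.4+90)
E
```

```text
red [ 4.383000e-01 -2.080000e-02 -1.523140e+01  1.186074e+02  5.855490e+01]
now [ 0.4437 -0.0382  0.2001] shift [0.0122 0.0135 0.0001] turn -0.169
now [ 0.4437 -0.0382  0.2001] shift [0.0104 0.0115 0.0001] turn -0.166
```

View pics/w6.png

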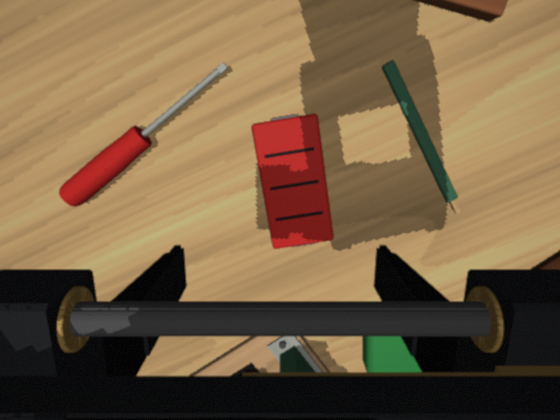

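The red case is at (293,181). The screwdriver (105,165) and pencil (420,135) are clear of the fingers.

Emit:
move_arm:
  targets: [0.98,0.011,0.012,0.03,-0.1,0.98,0.011,0.012,0.06,-0.167,0.98,0.011,0.012,0.1,-0.167,0.98,0.011,0.012,0.14,-0.167,0.98,0.011,0.012,0.17,-0.167,0.98,0.011,0.012,0.192,-0.167,0.98,0.011,0.012,0.194,-0.167,0.98,0.011,0.012,0.194,-0.167]

```text
time: 15.75
ee_pos: [0.4391, -0.0249, 0.0046]
eef_rot: [-0.002, 0.136, 0.991, -0.0]
ft_force: [0.2, 1.2, 0.4]
grip_width: 0.983
finger_force: 0.0
```

Emit:
move_arm:
  targets: [0.4,0,0,0,0,0.4,0,0,0,0,0.4,0,0,0,0,0.4,0,0,0,0,0.4,0,0,0,0,0.4,0,0,0,0,0.4,0,0,0,0,0.4,0,0,0,0]
  squeeze: 25

```text
time: 16.42
ee_pos: [0.4407, -0.0243, 0.0067]
eef_rot: [0.001, 0.136, 0.991, 0.0]
ft_force: [-0.3, 2.3, 6.0]
grip_width: 0.63
finger_force: 25.0
```

```bash
python3 - <<'E'
from h import *
print(observe()["ee_pos"]);goto(.553,-.223,.21,10.8)
E
```

```text
[ 0.44066382 -0.02434453  0.00666414]
now [ 0.4407 -0.0243  0.0067] shift [-0.1619 -0.161  -0.2032] turn 1.11
```

Emit:
move_arm:
  targets: [0.4,0,0,-0.02,0,0.4,0,0,-0.05,0,0.4,0,0,-0.09,0,0.4,0,0,-0.13,0,0.4,0,0,-0.17,0.1,0.4,0,-0.01,-0.203,0.22,0.4,-0.02,-0.03,-0.203,0.34,0.4,-0.04,-0.05,-0.203,0.46]
  squeeze: 30

```text
time: 17.08
ee_pos: [0.466, -0.0842, 0.2116]
eef_rot: [0.003, 0.36, 0.933, -0.0]
ft_force: [0.7, 0.1, -3.3]
grip_width: 0.627
finger_force: 30.0
```

```bash
python3 - <<'E'
from h import *
goto(.553,-.223,.21,10.8)
E
```

```text
now [ 0.466  -0.0842  0.2116] shift [-0.1576 -0.0445  0.0024] turn 0.646
```

Emit:
move_arm:
  targets: [0.4,-0.025,-0.008,0,0.11,0.4,-0.06,-0.016,0,0.22,0.4,-0.095,-0.024,0,0.34,0.4,-0.13,-0.032,0,0.46,0.4,-0.157,-0.044,0,0.58,0.4,-0.157,-0.044,0,0.646,0.4,-0.157,-0.044,0,0.646,0.4,-0.157,-0.044,0,0.646]

```text
time: 17.75
ee_pos: [0.5514, -0.2209, 0.2071]
eef_rot: [-0.001, 0.635, 0.772, -0.0]
ft_force: [0.1, 0.2, -1.9]
grip_width: 0.628
finger_force: 30.0
```

```bash
python3 - <<'E'
from h import *
grab_frame("wrist")
look("yellow",.092,"w7",130,40)
goto(.650,-.204,.0985,10.8);print(observe()["eef_rot"])
E
```

```text
yellow [  0.6494  -0.2049 -79.0874 115.4476  56.6258]
now [ 0.5516 -0.2203  0.2079] shift [-0.0032  0.0998  0.1093] turn 0.007
[-7.26099011e-04  6.34907381e-01  7.72587887e-01 -2.16206173e-04]
```

View pics/w7.png

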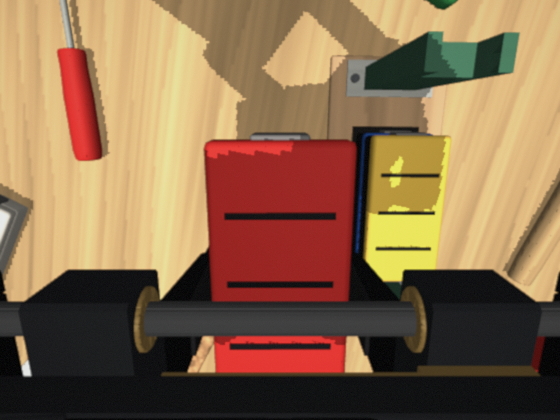

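Yellow sits square on blue at (408,200). Red in hand is about 2 mm forward of centre, which I allow for in the placing.

Emit:
move_arm:
  targets: [0.4,-0.005,0.03,0,0.007,0.4,-0.005,0.065,0,0.007,0.4,-0.005,0.099,0,0.007,0.4,-0.005,0.099,0.02,0.007,0.4,-0.005,0.099,0.05,0.007,0.4,-0.005,0.099,0.075,0.007,0.4,-0.005,0.099,0.09,0.007,0.4,-0.005,0.099,0.095,0.007]

```text
time: 18.52
ee_pos: [0.648, -0.2053, 0.1097]
eef_rot: [-0.003, 0.638, 0.77, -0.001]
ft_force: [-0.4, 0.1, -2.9]
grip_width: 0.63
finger_force: 30.0
```

Emit:
move_arm:
  targets: [0.4,0,0,0.004,0,0.4,0,0,0.008,0,0.4,0,0,0.01,0,0.4,0,0,0.01,0]

```text
time: 18.85
ee_pos: [0.651, -0.2073, 0.1049]
eef_rot: [0.001, 0.638, 0.77, 0.0]
ft_force: [1.0, 0.6, -2.9]
grip_width: 0.63
finger_force: 30.0
```

```bash
python3 - <<'E'
from h import *
goto(.650,-.206,.0987,10.8);print(observe()["ft_force"])
E
```

```text
now [ 0.651  -0.2073  0.1049] shift [ 0.0014 -0.0007  0.0062] turn -0.003
[ 1.04558063  0.6403342  -2.88522624]
```

Emit:
move_arm:
  targets: [0.4,0.001,-0.001,0.002,0,0.4,0.001,-0.001,0.004,0,0.4,0.001,-0.001,0.006,0,0.4,0.001,-0.001,0.007,0,0.4,0.001,-0.001,0.007,0]

```text
time: 19.27
ee_pos: [0.6497, -0.2064, 0.0987]
eef_rot: [0.001, 0.638, 0.77, 0.0]
ft_force: [-2.7, 1.3, 4.5]
grip_width: 0.627
finger_force: 30.0
```

Emit:
move_arm:
  targets: [0.8,0,0,0,0,0.9,0,0,0,0,0.98,0,0,0,0,0.98,0,0,-0.005,0,0.98,0,0,-0.03,0,0.98,0,0,-0.07,0,0.98,0,0,-0.11,0,0.98,0,0,-0.14,0]

```text
time: 19.93
ee_pos: [0.6499, -0.2064, 0.2406]
eef_rot: [0.002, 0.638, 0.77, 0.001]
ft_force: [0.0, -0.1, 0.1]
grip_width: 0.977
finger_force: 0.0
```

Emit:
move_arm:
  targets: [0.98,0.04,0.009,0,0,0.98,0.08,0.018,0,0,0.98,0.12,0.026,0,0,0.98,0.16,0.035,0,0,0.98,0.2,0.044,0,0,0.98,0.24,0.052,0,0,0.98,0.28,0.06,0,0,0.98,0.32,0.068,0,0]

```text
time: 20.6
ee_pos: [0.6567, 0.1229, 0.2371]
eef_rot: [0.0, 0.638, 0.77, 0.0]
ft_force: [1.4, 0.1, -0.5]
grip_width: 0.984
finger_force: 0.0
```

Emit:
move_arm:
  targets: [0.98,0.04,0.009,0,0,0.98,0.08,0.018,0,0,0.98,0.105,0.022,0,0,0.98,0.105,0.022,0,0,0.98,0.105,0.022,0,0]

```text
time: 21.02
ee_pos: [0.6588, 0.2295, 0.2366]
eef_rot: [0.0, 0.637, 0.771, -0.0]
ft_force: [0.3, -0.5, 0.4]
grip_width: 0.978
finger_force: 0.0
```

```bash
python3 - <<'E'
from h import *
grab_frame("wrist")
P=camera_params("wrist");im=grab_frame("wrist");cv2.imwrite("pics/w8.png",im[:,:,::-1]);o=observe();print(o["ee_pos"],o["grip_width"])
m=mask(im,"orange",180,120)
for c in cv2.findContours(m,0,2)[0]:
    if cv2.contourArea(c)>150: print(cv2.minAreaRect(c))
m[290:]=0
print(np.round(rect_world(P,m,.08,61),4))
im=grab_frame("top");P=camera_params("top");m=np.zeros(im.shape[:2],np.uint8);m[115:170,295:345]=mask(im,"red",130,40)[115:170,295:345]
print("top red",np.round(rect_world(P,m,.124),4))
cv2.imwrite("pics/top2.png",im[:,:,::-1])
E
```

```text
[0.65916025 0.22737827 0.2366898 ] 0.9804146813120581
((281.5, 266.5), (67.0, 19.0), 90.0)
((277.50030517578125, 92.51612854003906), (126.77383422851562, 21.529457092285156), 89.0759506225586)
[  0.6388   0.3236 -78.8581 121.9175  17.7718]
top red [  0.648   -0.2063 -79.8751 122.0616  60.4373]
```

View pics/w8.png

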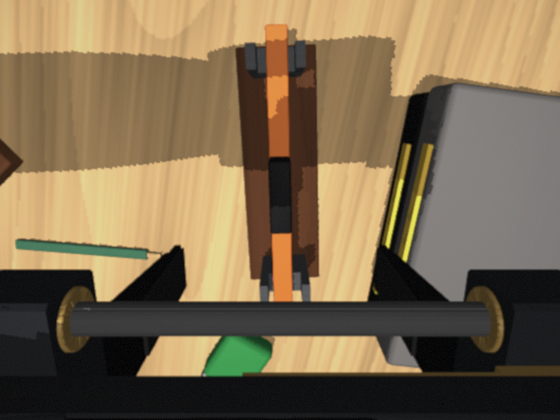

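The bar lies at column 279, its far end at (277,25). The grip block runs from its base edge at (280,157) to its far top edge at (280,233). The grey case on the right is low enough to clear.

```bash
python3 - <<'E'
from h import *
im=cv2.imread("pics/w8.png")[:,:,::-1].copy();P=camera_params("wrist")
h=cv2.cvtColor(im,cv2.COLOR_RGB2HSV);m=((h[...,2]>110)&(h[...,1]>170)&(h[...,0]<17)).astype(np.uint8)
for v in (27,35,90,120,150,240,255): 
    u=np.where(m[v,255:305])[0]+255;print(v,u.min(),u.max(),cast(P,(u.mean(),v),.08)[0].round(4))
for u in (276,280,284): r=np.where(m[:290,u])[0];print(u,r.min(),[ (a,b) for a,b in zip(r,r[1:]) if b-a>20])
a=cast(P,(277,25),.08)[0];b=cast(P,(280,157),.08)[0];c=cast(P,(280,233),.116)[0]
ax=np.array([np.cos(np.radians(101.1)),np.sin(np.radians(101.1)),0])
print((a-.135*ax).round(4),(b-.03*ax).round(4),(c+.03*ax).round(4))
print(observe()["ee_pos"])
E
```

```text
27 266 286 [0.6307 0.363  0.08  ]
35 266 286 [0.6318 0.3573 0.08  ]
90 267 288 [0.6406 0.3162 0.08  ]
120 268 288 [0.6454 0.2924 0.08  ]
150 269 288 [0.6504 0.2676 0.08  ]
240 271 291 [0.6678 0.187  0.08  ]
255 272 291 [0.671  0.1725 0.08  ]
276 25 [(np.int64(155), np.int64(234))]
280 25 [(np.int64(155), np.int64(233))]
284 25 [(np.int64(155), np.int64(233))]
[0.6572 0.2321 0.08  ] [0.6586 0.2325 0.08  ] [0.6577 0.2345 0.116 ]
[0.6592818  0.22692392 0.23674662]
```

Emit:
move_arm:
  targets: [0.7,0.006,0,0,-0.018,0.6,0.006,0,0.04,-0.018,0.6,0.006,0,0.08,-0.018,0.6,0.006,0,0.11,-0.018,0.6,0.006,0,0.14,-0.018,0.6,0.006,0,0.157,-0.018,0.6,0.006,0,0.157,-0.018,0.6,0.006,0,0.157,-0.018]

```text
time: 21.83
ee_pos: [0.6574, 0.2331, 0.0787]
eef_rot: [-0.001, 0.632, 0.775, -0.001]
ft_force: [1.1, 0.6, 0.2]
grip_width: 0.604
finger_force: 0.0
```

Emit:
move_arm:
  targets: [0.05,0,0,0,0,0.05,0,0,0,0,0.05,0,0,0,0,0.05,0,0,0,0,0.05,0,0,0,0,0.05,0,0,0,0,0.05,0,0,0,0,0.05,0,0,0,0]
  squeeze: 30

```text
time: 22.5
ee_pos: [0.6581, 0.2342, 0.08]
eef_rot: [0.0, 0.631, 0.775, 0.0]
ft_force: [-0.1, 0.1, 1.6]
grip_width: 0.185
finger_force: 30.0
```

Emit:
move_arm:
  targets: [0.05,0,0,0,0,0.05,0,0,0,0]

```text
time: 22.67
ee_pos: [0.6581, 0.2341, 0.08]
eef_rot: [0.0, 0.631, 0.775, 0.0]
ft_force: [-0.5, 0.8, 2.2]
grip_width: 0.189
finger_force: 30.0
```

Emit:
move_arm:
  targets: [0.05,0,0,-0.01,0,0.05,0,0,-0.03,0,0.05,0,0,-0.06,0,0.05,0,0,-0.1,0,0.05,0,0,-0.14,0,0.05,0,0,-0.16,0,0.05,0,0,-0.16,0,0.05,0,0,-0.16,0]
  squeeze: 40

```text
time: 23.33
ee_pos: [0.6585, 0.2342, 0.2414]
eef_rot: [0.001, 0.631, 0.775, 0.001]
ft_force: [-0.3, -0.5, -2.7]
grip_width: 0.185
finger_force: 40.0
```

```bash
python3 - <<'E'
from h import *
goto(.650,-.203,.24,10.9)
E
```

```text
now [0.6585 0.2342 0.2414] shift [-0.4264 -0.0969  0.0011] turn 0.014
```

Emit:
move_arm:
  targets: [0.05,-0.02,-0.005,0,0.014,0.05,-0.05,-0.011,0,0.014,0.05,-0.085,-0.019,0,0.014,0.05,-0.12,-0.027,0,0.014,0.05,-0.16,-0.036,0,0.014,0.05,-0.2,-0.045,0,0.014,0.05,-0.24,-0.055,0,0.014,0.05,-0.28,-0.064,0,0.014]

```text
time: 24.0
ee_pos: [0.6498, -0.0547, 0.2355]
eef_rot: [-0.003, 0.637, 0.771, -0.002]
ft_force: [1.0, -0.1, -2.2]
grip_width: 0.186
finger_force: 40.0
```

Emit:
move_arm:
  targets: [0.05,-0.04,-0.009,0,0,0.05,-0.08,-0.018,0,0,0.05,-0.115,-0.026,0,0,0.05,-0.135,-0.031,0,0,0.05,-0.144,-0.033,0,0,0.05,-0.144,-0.033,0,0,0.05,-0.144,-0.033,0,0,0.05,-0.144,-0.033,0,0]

```text
time: 24.67
ee_pos: [0.6466, -0.199, 0.2384]
eef_rot: [-0.001, 0.636, 0.771, -0.0]
ft_force: [-0.5, -0.1, -1.9]
grip_width: 0.19
finger_force: 40.0
```

```bash
python3 - <<'E'
from h import *
grab_frame("wrist")
goto(.650,-.203,.157,10.9);o=observe();print(o["eef_rot"])
im=grab_frame("wrist");cv2.imwrite("pics/w9.png",im[:,:,::-1])
E
```

```text
now [ 0.6468 -0.1989  0.2389] shift [-0.0047  0.0024  0.0819] turn 0.002
[-6.91495111e-04  6.36112750e-01  7.71595808e-01  2.11924625e-05]
```

View pics/w9.png

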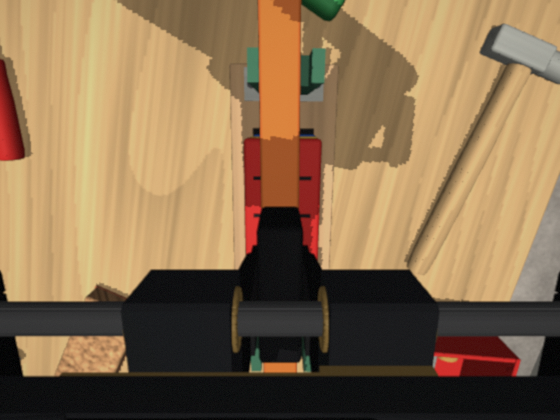

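The far bracket's walls straddle the bar: outer edges at columns 247 and 326 near row 50, with the bar at 259–300. The bar needs a few mm to the right, so I measure.

```bash
python3 - <<'E'
from h import *
im=cv2.imread("pics/w9.png")[:,:,::-1].copy();P=camera_params("wrist")
h=cv2.cvtColor(im,cv2.COLOR_RGB2HSV)
g=cv2.inRange(h,(60,80,20),(95,255,255));o=observe();q=o["eef_rot"];r=R.from_quat([q[1],q[2],q[3],q[0]])
f=lambda uv,z:(r.inv().apply(cast(P,uv,z)-o["ee_pos"])[0]*1000).round(1)
for v in (50,54,58,62,70,80):
    u=np.where(g[v,235:340])[0]+235
    print(v,u.min(),u[u<280].max(),u[u>280].min(),u.max(),f((u.min(),v),.164),f((u.max(),v),.164))
m=mask(im,"orange",150,100)
for v in (20,60,120): u=np.where(m[v,240:320])[0]+240;print(v,u.min(),u.max(),f((u.mean(),v),o["ee_pos"][2]))
c=np.where(g[30:110,250])[0]+30;print(c.min(),c.max(),f((250,c.min()),.164))
m=mask(im,"red",130,40);m[:100]=0;m[:,:235]=0;m[:,335:]=0
for v in (150,170,200): u=np.where(m[v])[0];print(v,u.min(),u.max(),f((u.min(),v),.124),f((u.max(),v),.124))
E
```

```text
50 248 257 313 324 [109.7 -19.4  75.4] [109.6  26.9  75.4]
54 248 257 311 324 [107.4 -19.4  75.4] [107.4  27.   75.4]
58 248 257 302 324 [105.1 -19.5  75.4] [105.1  27.1  75.4]
62 248 257 302 323 [102.8 -19.5  75.4] [102.8  26.5  75.4]
70 248 257 302 323 [ 98.2 -19.6  75.4] [98.2 26.7 75.4]
80 248 257 302 323 [ 92.4 -19.8  75.4] [92.4 26.8 75.3]
20 258 300 [ 1.096e+02 -3.000e-01  1.000e-01]
60 259 300 [94.2 -0.1  0.1]
120 260 299 [69.4 -0.1  0. ]
48 83 [110.8 -18.1  75.4]
150 244 320 [ 45.6 -27.2 115.3] [ 45.6  30.4 115.3]
170 245 320 [ 30.4 -26.8 115.3] [ 30.3  30.8 115.3]
200 245 319 [  6.7 -27.4 115.3] [  6.7  30.7 115.3]
```

Emit:
move_arm:
  targets: [0.05,-0.004,0.0035,0,0,0.05,-0.004,0.0035,0.015,0,0.05,-0.004,0.0035,0.03,0,0.05,-0.004,0.0035,0.042,0,0.05,-0.004,0.0035,0.046,0,0.05,-0.004,0.0035,0.046,0,0.05,-0.004,0.0035,0.046,0,0.05,-0.004,0.0035,0.046,0]

```text
time: 25.43
ee_pos: [0.6513, -0.2042, 0.1943]
eef_rot: [0.0, 0.637, 0.771, 0.0]
ft_force: [0.2, 0.1, -1.6]
grip_width: 0.184
finger_force: 40.0
```

```bash
python3 - <<'E'
from h import *
grab_frame("wrist")
P=camera_params("wrist");im=grab_frame("wrist");cv2.imwrite("pics/w10.png",im[:,:,::-1])
h=cv2.cvtColor(im,cv2.COLOR_RGB2HSV)
g=cv2.inRange(h,(60,80,20),(95,255,255));o=observe();q=o["eef_rot"];r=R.from_quat([q[1],q[2],q[3],q[0]])
f=lambda uv,z:(r.inv().apply(cast(P,uv,z)-o["ee_pos"])[0]*1000).round(1)
print(o["ee_pos"],o["ft_force"])
for v in (10,20,30,40,50,60):
    u=np.where(g[v,225:350])[0]+225
    if len(u):print(v,u.min(),u.max(),f((u.min(),v),.164),f((u.max(),v),.164))
m=mask(im,"orange",150,100)
for v in (20,60,120): u=np.where(m[v,240:320])[0]+240;print(v,u.min(),u.max(),f((u.mean(),v),o["ee_pos"][2]))
goto(.650,-.203,.156,10.9)
E
```

```text
[ 0.65150917 -0.20427902  0.19483491] [ 0.53371591 -0.04679826 -0.71312267]
20 232 327 [116.4 -23.4  30.7] [116.4  23.1  30.8]
30 232 326 [111.9 -23.5  30.7] [111.9  22.7  30.8]
40 232 326 [107.4 -23.7  30.7] [107.4  22.9  30.8]
50 232 326 [102.8 -23.8  30.7] [102.8  23.   30.8]
60 233 325 [ 98.2 -23.5  30.7] [98.1 22.7 30.8]
20 258 300 [ 1.096e+02 -3.000e-01 -1.000e-01]
60 259 300 [94.1 -0.1 -0.1]
120 260 299 [69.4 -0.1 -0.1]
now [ 0.6515 -0.2043  0.1948] shift [ 0.0016 -0.0013  0.0388] turn -0.0
```

View pics/w10.png

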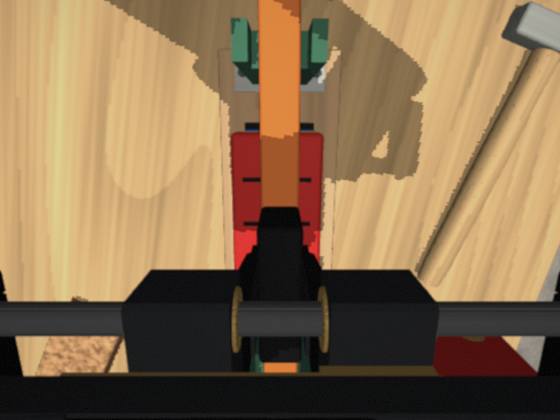

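The bar is now centred in the bracket (walls at 232 and 326, bar at 258–300). I lower it.

Emit:
move_arm:
  targets: [0.05,0,0,0.012,0,0.05,0,0,0.022,0,0.05,0,0,0.03,0,0.05,0,0,0.034,0,0.05,0,0,0.036,0,0.05,0,0,0.037,0,0.05,0,0,0.037,0,0.05,0,0,0.037,0]

```text
time: 26.2
ee_pos: [0.6512, -0.2041, 0.1568]
eef_rot: [0.0, 0.637, 0.771, 0.0]
ft_force: [0.2, -0.4, -1.9]
grip_width: 0.19
finger_force: 40.0
```

Emit:
move_arm:
  targets: [0.05,0,0,0.001,0,0.05,0,0,0.002,0,0.05,0,0,0.002,0,0.05,0,0,0.002,0]

```text
time: 26.53
ee_pos: [0.6514, -0.2042, 0.156]
eef_rot: [0.001, 0.637, 0.771, 0.0]
ft_force: [-0.8, -0.1, 3.8]
grip_width: 0.188
finger_force: 40.0
```

Seated: the force turned to +3.8 N at the expected height. I release gently and lift.

Emit:
move_arm:
  targets: [0.3,0,0,0,0,0.45,0,0,0,0,0.6,0,0,0,0,0.6,0,0,0,0,0.6,0,0,-0.01,0,0.6,0,0,-0.03,0,0.6,0,0,-0.06,0,0.6,0,0,-0.1,0]

```text
time: 27.2
ee_pos: [0.6493, -0.2034, 0.2524]
eef_rot: [-0.003, 0.637, 0.771, -0.001]
ft_force: [1.5, -0.9, -0.5]
grip_width: 0.595
finger_force: 0.0
```

Emit:
move_arm:
  targets: [0.6,0,-0.03,-0.03,0,0.6,0,-0.07,-0.04,0,0.6,0,-0.11,-0.04,0,0.6,0,-0.15,-0.04,0,0.6,0,-0.19,-0.04,0,0.6,0,-0.22,-0.04,0,0.6,0,-0.22,-0.04,0,0.6,0,-0.22,-0.04,0]

```text
time: 27.87
ee_pos: [0.4342, -0.2459, 0.2959]
eef_rot: [0.001, 0.638, 0.77, 0.0]
ft_force: [0.7, -0.9, 0.7]
grip_width: 0.602
finger_force: 0.0
```

```bash
python3 - <<'E'
from h import *
a=grab_frame("side")[90:240,160:330];b=grab_frame("top")[90:180,250:390]
a=cv2.resize(a,(453,400));b=cv2.resize(b,(340,219));b=np.vstack([b,np.zeros((181,340,3),np.uint8)])
cv2.imwrite("pics/end.png",np.hstack([a,b])[:,:,::-1])
o=observe();print(o["time"],o["ee_pos"],o["finger_force"])
E
```

```text
27.9667 [ 0.43547968 -0.24561038  0.29537308] 0.0
```

View pics/end.png

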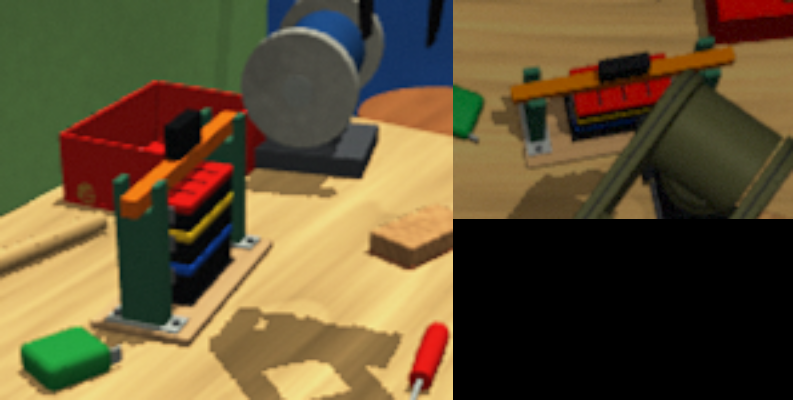

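The stack is blue, yellow, red and square. The bar is seated in both green brackets at (125,205) and (240,120), and the gripper is clear.

```bash
python3 -c "
from cell import order
print(order.sign_off())"
```

```text
the job is handed in; nothing more can be done
None
```

The three cases are stacked squarely on the mat (blue, yellow, red), the bar is seated in both green brackets, everything is released, and the job was handed in at about 28 s; sign-off gave no verdict.

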